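Slide a batt of glass pieces in under a raised kiln shelf

TASK

Load the lower tier of the kiln: with the fingertips, push the white batt that carries the three small glass pieces across the kiln floor and straight in under the raised shelf, midway between its two front props, until only about 25 mm of the batt still shows in front of the shelf. Only push it, never lift it: the three pieces ride along untouched and stay standing in their places on the batt, and the raised shelf, its props and everything else stay where they are.

Things in the scene. Friction and masses are not known exactly. Their poses are not given: they have to be found in the camera images.
- batt: The white ceramic batt to be slid: a loose flat plate 130 (its x) x 110 (its y) x 15 mm, 0.35 to 0.55 kg, on the kiln floor before the raised shelf, carrying three glass pieces. Origin: centre of its underside, z up. Its +x end goes in first. It slides with dry friction and stays where left. It starts up to 40 mm to one side of the shelf's middle line and up to 0.3 rad askew.
- batt_rear_edge (a point): Middle of the batt's rear (-x) end face, half-way up its thickness; it is 65 mm behind the batt's origin.
- upper_shelf: The raised kiln shelf: a loose buff ceramic plate 170 (its x) x 210 (its y) x 15 mm on three props, underside 62 mm and top 77 mm above the kiln floor. Origin: centre of its underside, z up. Its x axis points inwards, the way the batt goes in; its front edge, facing the batt, is at x = -85 mm. The tallest piece on the batt clears the underside by 9 mm.
- shelf_front_edge (a point): Middle of the lower front edge of the raised shelf (its x = -85 mm, y = 0, on the underside).
- prop_left: Front left prop under the raised shelf, a loose buff ceramic post 32 x 32 x 62 mm, centred at x = -67, y = +84 mm of the shelf. The clear way between the two front props is 136 mm wide. Origin: centre of its underside.
- prop_right: Front right prop, the same, centred at x = -67, y = -84 mm of the shelf. Origin: centre of its underside.
- prop_back: Back prop, the same, centred at x = +67, y = 0 of the shelf; its near face is 136 mm in from the shelf's front edge, beyond where the batt ends. Origin: centre of its underside.
- kiln_floor: The kiln floor: a flat slab of pale firebricks in a low grey steel frame, 500 x 680 mm, fixed on the bench, flat top 64 mm above the bench. Origin: centre of its underside. The raised shelf and the batt stand on it.
- bud_vase: Small blue glass bud vase, 38 mm tall, 28 mm across, 30 g, foot 22 mm across, near x = +34, y = +27 mm of the batt, standing loose on the batt. Origin: centre of its underside, z up.
- glass_pear: Small green glass pear, 36 mm tall, 31 mm across, 30 g, near x = +30, y = -27 mm of the batt, standing loose on the batt. Origin: centre of its underside, z up.
- stopper: Small amber glass stopper, 36 mm tall, 28 mm across, 30 g, near the middle of the batt (x = -4, y = 0 mm), standing loose on the batt. Origin: centre of its underside, z up.
- spare_prop: Bystander: a spare buff prop 32 x 32 x 62 mm standing loose on the kiln floor beside the raised shelf (about 170 mm to its +y). Origin: centre of its underside.
- paperweight: Bystander: a pink glass paperweight, 62 mm across, 43 mm tall, loose on the kiln floor about 150 mm to the -y side of the raised shelf's middle. Origin: centre of its underside.
- dish: Bystander: a green glass dish, 72 mm across, 26 mm tall, standing loose on top of the raised shelf, behind its middle (30 mm towards +x). Origin: centre of its underside.
- wash_jar: Bystander: a closed jar of kiln wash, 80 mm across, 110 mm tall, on the bench to the right of the kiln floor. Origin: centre of its underside.
- wash_brush: Bystander: a flat brush lying on the bench to the right of the kiln floor. Origin: its underside.
- jacks: Bystander: glassworker's steel jacks (a long spring tong, 240 x 52 mm) lying on the bench to the left. Origin: its underside at the middle.
Not all that is in view belongs to the job. What is meant by the batt is not red or turquoise, and is the larger of those in its own colour.

How it is judged:
By the outcome, as a careful person would: the job done as asked, in the order asked, and still so for the second after the job is handed in, with the robot touching nothing.
It also fails if it takes over 62 s, if anything falls off the work surface, if the arm or the gripper's body presses on something with over 40 N, if the wrist force passes 120 N, or if a joint passes its speed limit or range.

ROBOT

A 6-joint arm with a two-finger parallel gripper is mounted at the origin on the work surface. World frame = base frame: x ahead of the robot, y to its left, z up, the work surface at z = 0. Lengths are in m, angles in rad, forces in N, time in s.
With the tool pointing down it reaches from about 0.35 to 0.975 m from the base axis. Payload 4.9 kg.
Tool frame: the origin (TCP) lies at the very end of the fingers, on their centre line; the grasp point (between the pads) lies 19 mm behind it; z points along the fingers, y is the line along which they close (so a half turn about z gives the same grasp; the last joint's range is limited). The gripper opens to 85 mm and grips with 20 to 120 N. Pads are 22 mm wide; open, the fingers measure 114 mm over their backs; the gripper's body (76 mm by 85 mm) begins 54 mm behind the grasp point. The pads swing forward as they close: fully open they stand 13 mm farther back than shut.
Start: joints at [-1.428, 0.053, 1.613, -0, 1.476, -0.119], TCP at [0.162, -0.604, 0.195] pointing down, gripper open.
Joint ranges: [-3.01, 3.01], [-1.01, 2.22], [0.06, 2.58], [-1.02, 4.17], [0.09, 2.62], [-3.14, 3.14]. Speed limits (rad/s): [2.57, 2.57, 3.14, 3.14, 3.14, 3.14].

INTERFACE

Orientations are given as a rotation vector (axis times angle).
In Python, from station import ctrl gives the robot as it stands.
- The arm moves only by the tool jog_arm, never from a script. Its argument "plan" is a list of rows, each a list of 7 numbers: the shift along the tool's x, y, z in units of 0.02 m (1.0 is 0.02 m), then the turn, a rotation vector about the tool's x, y, z in units of 45 degrees (1.0 is 45 degrees), then the opening, from -1 (shut) to 1 (fully open). A call has 1 to 8 rows; each row shifts and turns the commanded pose from where the row before left it, along the tool's axes as they then stand; what a row does not reach is not made up. A row lasts 1/10 s, in which the tool goes at most 50 mm and 8.59 degrees, less where a joint would pass 70% of its speed; a pose out of reach is approached as far as the arm can. A call with a number of a shift or a turn outside -1 to 1 is refused whole. A call with a gripper value outside its range is refused whole. The fingers move at their own pace and stop on an object; "grip_force" is the grip in N (left out, the last holds). Time passes only in rows, so rows that do not move let the fingers close. It gives the time, the measured TCP pose, the force, the opening and the grip force at its end, in the units of the state.
- ctrl.get_obs(): the state, without advancing time (a new reading comes with each control period).
- ctrl.get_image(name): name is "scene" or "side" or "wrist"; returns (picture, depth): 400x640x3 uint8, red, green, blue; 400x640 float32, m along the optical axis (not along the pixel's ray), 0 where there is no reading.
- ctrl.camera_info(name): a dict with "camera_matrix" (3x3 intrinsics, pixels), "k1" (the pictures are not rectified: a ray, as slopes to the right and down, at radius r is drawn at 1 + k1 r^2 times it, then the intrinsics apply), "rvec" (rotation vector, rad) and "tvec" (3), from world to camera coordinates, as OpenCV has them; the wrist camera has in their place "T_tool_cam" (4x4, takes a point from camera to tool coordinates, whose origin is the TCP and whose axes are the flange's). Camera axes: x right, y down, z forward; pixel columns grow to the right and rows downward; lengths in m; the calibration is good to about 2 mm. A picture is of the moment at which its call begins: read the wrist's pose just before it. camera_info takes no time and is no camera call.
- ctrl.finish_job(): hands the job in; it is judged then, once.
The state is a dict: "t": time; "q": joint angles; "dq": joint speeds; "effort": joint torques, N m; "tool_pos": TCP position; "tool_rot": TCP orientation; "contact_force": force on the tool from outside, world axes, zero at the start; "wrist_torque": the same for the moment, N m; "opening": finger opening in m; "grip_force": force on a finger pad.
Only numpy, scipy, OpenCV 4.12 (cv2) and the standard library are available. Lean on these libraries where they do the work, as an engineer would, in place of code of your own. Each camera call takes 0.05 s, during which the arm holds its last target. There are 200 camera calls.

## Working session

There is one attempt and no reset: what is moved stays moved. The work goes in short steps, Python scripts to look and compute and a tool call to move; the robot and the scene stay as the last step left them, time stands still between calls to the robot, and variables do not carry over. Pictures are saved under pics/ and viewed, at most 10 in all, crops included, and the job is handed in when it is done.

Besides the shell and the picture viewer there is one more tool, called after "Call:" as name(argument=value, ...) on one line, values as JSON. jog_arm: Moves the arm, as the interface text tells. Shifts and turns lie within -1 to 1; 1 stands for 0.02 m of shift or 45 degrees of turn. Its arguments: {"type":"object","properties":{"plan":{"type":"array"},"grip_force":{"type":"number"}},"required":["plan"]}

```bash
mkdir -p pics; ls
cat > h.py <<'E'
import numpy as np, cv2
from scipy.spatial.transform import Rotation as R
from station import ctrl
def cam(name):
    i=ctrl.camera_info(name); K=np.array(i["camera_matrix"],float)
    if "T_tool_cam" in i:
        o=ctrl.get_obs(); T=np.eye(4); T[:3,:3]=R.from_rotvec(o["tool_rot"]).as_matrix(); T[:3,3]=o["tool_pos"]
        T=T@np.array(i["T_tool_cam"])
    else:
        T=np.eye(4); T[:3,:3]=R.from_rotvec(np.ravel(i["rvec"])).as_matrix(); T[:3,3]=np.ravel(i["tvec"]); T=np.linalg.inv(T)
    return K,float(i["k1"]),T
def rays(uv,K,k1):
    d=np.array([k1,0,0,0,0.])
    # model: ray*(1+k1 r^2)
    return cv2.undistortPoints(np.array(uv,float).reshape(-1,1,2),K,d).reshape(-1,2)
def onplane(uv,c,z):
    K,k1,T=c; r=rays(uv,K,k1); d=np.c_[r,np.ones(len(r))]@T[:3,:3].T
    return T[:3,3]+d*((z-T[2,3])/d[:,2])[:,None]
def cloud(dep,c):
    K,k1,T=c; h,w=dep.shape; u,v=np.meshgrid(np.arange(w),np.arange(h))
    r=rays(np.stack([u,v],-1),K,k1).reshape(h,w,2)
    P=np.dstack([r*dep[...,None],dep]); return P@T[:3,:3].T+T[:3,3]
def shot(name,fn):
    c=cam(name); im,dep=ctrl.get_image(name); cv2.imwrite(fn,im[...,::-1]); np.savez(fn[:-3]+"npz",im=im,dep=dep,K=c[0],k1=c[1],T=c[2]); return im,dep,c
E
python3 - <<'E'
from h import *
for n in("scene","side"):
    im,dep,c=shot(n,f"pics/{n}0.png"); print(n,c[2].round(3).tolist())
print(ctrl.get_obs())
E
```

```text
pics
scene [[-0.374, 0.497, -0.783, 1.708], [0.927, 0.193, -0.321, 0.343], [-0.008, -0.846, -0.533, 0.941], [0.0, 0.0, 0.0, 1.0]]
side [[0.924, -0.188, 0.333, 0.099], [-0.383, -0.456, 0.803, -1.161], [0.001, -0.87, -0.494, 0.739], [0.0, 0.0, 0.0, 1.0]]
{'t': 0.1, 'q': array([-1.42798057e+00,  5.33027508e-02,  1.61417712e+00,  1.32428526e-05,
        1.47603231e+00, -1.18999646e-01]), 'dq': array([-0.00067241, -0.00064298, -0.00303309,  0.00064618, -0.00021399,
       -0.00027406]), 'effort': array([ 3.05070471e-04, -3.94904387e+01, -3.71362996e+01, -2.30748556e-04,
        3.92031128e-03, -8.14605727e-06]), 'tool_pos': array([ 0.16168315, -0.60305245,  0.19416646]), 'tool_rot': array([-3.11280975e+00, -4.09832527e-01,  1.51896479e-05]), 'contact_force': array([0.11380683, 0.32636381, 0.10718909]), 'wrist_torque': array([ 0.02479122,  0.03578501, -0.01258978]), 'grip_force': 0.0, 'opening': 0.0857111320628406}
```

View pics/scene0.png

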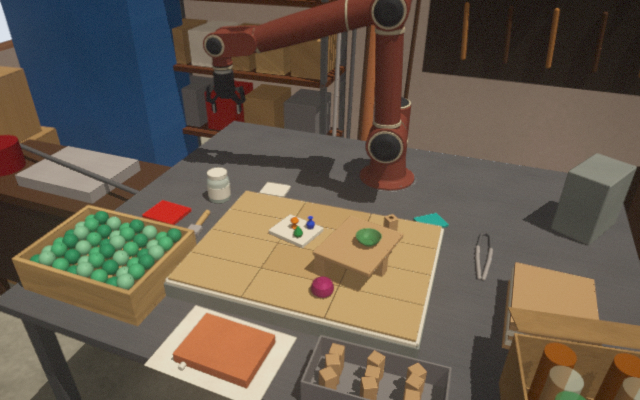

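View pics/side0.png

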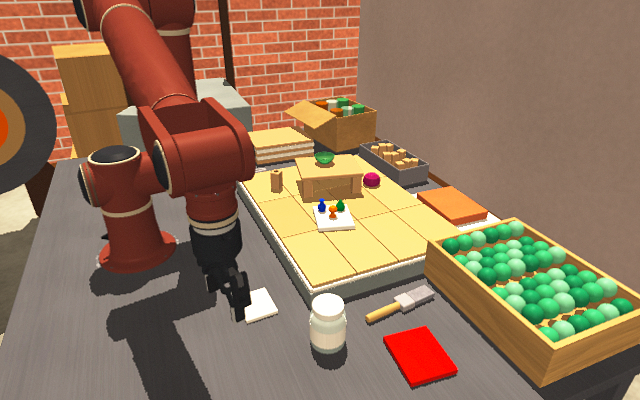

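Candidates for "batt": white plate with pieces at scene (297,230); white plate on the bench at (275,189); red (166,213); turquoise (430,220). The one at (297,230) fits: white, on the kiln floor, and carrying the three pieces. I'll measure it and confirm in an enlarged crop.

```bash
cat > m.py <<'E'
from h import *
def rect(P,long_first=True):
    (cx,cy),(w,h),a=cv2.minAreaRect((P[:,:2]*1000).astype(np.float32)); return np.round([cx,cy,w,h,a],1)
for n in("scene","side"):
    d=np.load(f"pics/{n}0.npz"); c=(d["K"],float(d["k1"]),d["T"]); im=d["im"].astype(int); P=cloud(d["dep"],c); ok=d["dep"]>0
    hsv=cv2.cvtColor(d["im"],cv2.COLOR_RGB2HSV).astype(int)
    z=P[...,2]; 
    reg=ok&(abs(P[...,0]-.5)<.4)&(abs(P[...,1])<.7)
    white=reg&(hsv[...,1]<45)&(hsv[...,2]>170)&(z>0)&(z<.1)
    nl,L,st,_=cv2.connectedComponentsWithStats(white.astype(np.uint8))
    for i in range(1,nl):
        if st[i,4]>150: q=P[L==i]; print(n,"white",st[i],np.median(q,0).round(3),rect(q))
    top=reg&(abs(z-.141)<.006)
    nl,L,st,_=cv2.connectedComponentsWithStats(top.astype(np.uint8))
    for i in range(1,nl):
        if st[i,4]>150: q=P[L==i]; print(n,"z141",st[i],np.median(q,0).round(3),rect(q))
    for nm,lo,hi in(("blue",110,130),("green",50,75),("orange",8,18),("pink",150,172)):
        m=reg&(hsv[...,0]>=lo)&(hsv[...,0]<=hi)&(hsv[...,1]>190)&(z>.07)
        nl,L,st,ce=cv2.connectedComponentsWithStats(m.astype(np.uint8))
        for i in range(1,nl):
            if st[i,4]>15: q=P[L==i]; print(n,nm,st[i,4],ce[i].round(),np.median(q,0).round(3))
    if n=="scene": cv2.imwrite("pics/crop1.png",cv2.resize(d["im"][160:300,230:430,::-1],None,fx=4,fy=4,interpolation=2))
    m=reg&(abs(z-.064)<.004); print(n,"floor n",m.sum(),rect(P[m]))
E
python3 m.py
```

```text
scene white [260 182  30  14 268] [ 0.264 -0.362  0.009] [ 257.6 -363.2   99.6   95.7    4. ]
scene white [270 215  52  30 537] [ 0.581 -0.149  0.078] [ 569.2 -150.3  128.7  109.7   76.7]
scene white [416 229  28 116 288] [0.671 0.278 0.054] [617.3 275.3 502.6   7.5   2. ]
scene z141 [561 191  38  19 151] [0.188 0.651 0.141] [186.2 648.8 118.8  17.5  60. ]
scene z141 [ 313  216   90   59 2559] [0.671 0.067 0.14 ] [646.9  71.7 172.2 218.2  78.5]
scene z141 [509 309 115  23 640] [0.762 0.581 0.141] [761.  584.1  40.5 236.1   7.4]
scene z141 [569 347  47  12 189] [0.845 0.635 0.141] [845.5 631.8   7.2  87.6   7.4]
scene orange 36 [294. 222.] [ 0.57  -0.153  0.108]
scene orange 230 [560. 349.] [0.889 0.562 0.17 ]
scene orange 495 [619. 369.] [0.886 0.674 0.169]
scene floor n 18677 [ 527.5   49.7 1298.9  742.7   89.9]
side white [240 182 185 109 481] [ 0.385 -0.359  0.053] [ 414.  -162.4  297.2  731.3   29.2]
side white [313 204  42  24 540] [ 0.554 -0.176  0.077] [ 563.2 -153.5  131.   108.5   75.9]
side white [394 284  41  23 413] [ 0.635 -0.498  0.017] [ 635.1 -497.8  105.6   41.8    7
[... 258 characters left out ...]
.8 237.3   8.6]
side z141 [ 295  154   69   25 1151] [0.632 0.051 0.139] [642.6  68.1 176.1 210.   78.1]
side blue 63 [321. 206.] [ 0.54  -0.12   0.095]
side green 59 [340. 206.] [ 0.593 -0.139  0.095]
side green 131 [491. 235.] [ 0.883 -0.467  0.114]
side green 164 [451. 246.] [ 0.754 -0.467  0.115]
side green 426 [488. 266.] [ 0.782 -0.569  0.11 ]
side green 165 [530. 262.] [ 0.886 -0.598  0.117]
side green 310 [530. 291.] [ 0.812 -0.669  0.103]
side orange 62 [322. 105.] [0.876 0.666 0.164]
side orange 48 [335. 112.] [0.887 0.541 0.164]
side orange 64 [332. 212.] [ 0.557 -0.164  0.101]
side pink 171 [371. 179.] [ 0.778 -0.002  0.09 ]
side floor n 12976 [ 629.6  -22.9 1344.1  537.5   87.6]
```

```bash
sleep 0
```

```text
(no output)
```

View pics/crop1.png

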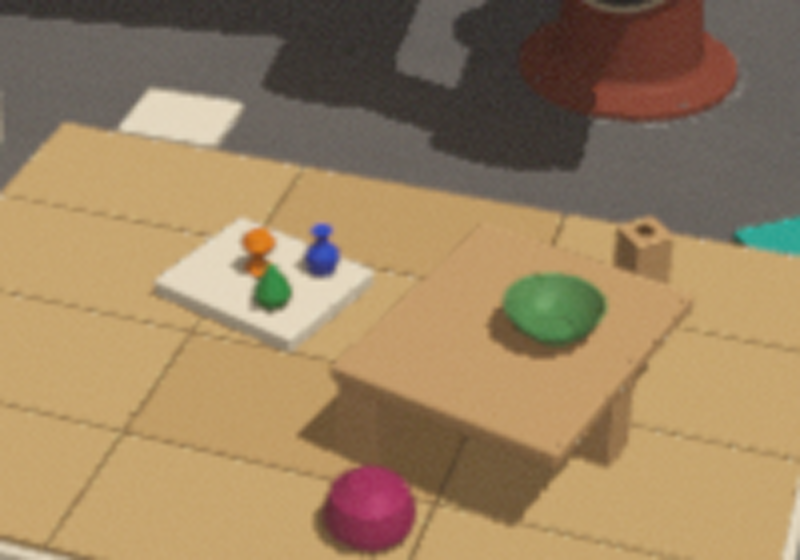

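The crop confirms the batt: white plate at crop (263,285), carrying the amber, blue and green pieces. The shelf is at crop (515,345). The other white plate, at crop (180,115), lies on the bench and is empty.

Measured sizes match the given ones: batt 129x110, shelf 172x214. Shelf centre is about (645,70) mm with axis 78°. The batt is at about (566,-152), roughly 32 mm to the shelf's +y side. Plan: push the batt's +y side to centre it, then push from the rear.

Call:
jog_arm(plan=[[1, -0.9, -0.7, 0, 0, 0, 0.4], [1, -0.9, -0.7, 0, 0, 0, 0.4], [1, -0.9, -0.7, 0, 0, 0, 0.4], [1, -0.9, -0.7, 0, 0, 0, 0.4], [1, -0.9, -0.7, 0, 0, 0, 0.4], [1, -0.9, -0.7, 0, 0, 0, 0.4], [1, -0.9, -0.7, 0, 0, 0, 0.4], [1, -0.9, -0.7, 0, 0, 0, 0.4]])

```text
t: 0.9
tool_pos: [0.2794, -0.422, 0.3073]
tool_rot: [-3.114, -0.41, 0.0]
contact_force: [0.1, -0.3, 1.4]
opening: 0.0601
grip_force: 0.0
```

Call:
jog_arm(plan=[[1, -0.9, 0, 0, 0, 0.15, 0.4], [1, -0.9, 0, 0, 0, 0.15, 0.4], [1, -0.7, 0, 0, 0, 0.15, 0.4], [1, -0.7, 0, 0, 0, 0.15, 0.4], [1, -0.5, 0, 0, 0, 0, 0.4], [1, -0.5, 0, 0, 0, 0, 0.4], [1, -0.5, 0, 0, 0, 0, 0.4], [0, 0, 0, 0, 0, 0, 0.4]])

```text
t: 1.7
tool_pos: [0.418, -0.3354, 0.3063]
tool_rot: [-3.123, 0.324, 0.001]
contact_force: [0.5, -0.1, -0.0]
opening: 0.0598
grip_force: 0.0
```

Run:
```python
from h import *
im,dep,c=shot("wrist","pics/w1.png"); o=ctrl.get_obs(); Rm=R.from_rotvec(o["tool_rot"]).as_matrix()
print(o["t"],o["tool_pos"],o["opening"],np.degrees(np.arctan2(Rm[1,0],Rm[0,0])),o["contact_force"],o["q"])
print(np.array(ctrl.camera_info("wrist")["T_tool_cam"]).round(3))
```

```text
1.75 [ 0.41702267 -0.33584527  0.30645089] 0.05998594263023584 -11.89642158657527 [-0.30262923 -0.12769716 -0.04923774] [-8.16849998e-01 -2.02115875e-01  1.67199776e+00 -2.75376421e-04
  1.67346017e+00  9.61550690e-01]
[[ 0.    -0.954 -0.3    0.076]
 [ 1.    -0.     0.001 -0.   ]
 [-0.001 -0.3    0.954 -0.178]
 [ 0.     0.     0.     1.   ]]
```

View pics/w1.png

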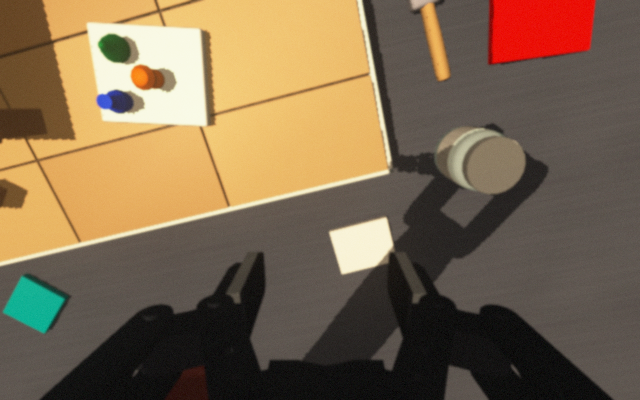

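The wrist view shows the batt at (150,75) with green, amber and blue pieces. The shelf is just out of view on the left. I'll move about 0.21 m along -y of the tool to stand beside the batt, then look again with both in view.

Call:
jog_arm(plan=[[0.1, -1, 0, 0, 0, 0, 0.4], [0.1, -1, 0, 0, 0, 0, 0.4], [0.1, -1, 0, 0, 0, 0, 0.4], [0.1, -1, 0, 0, 0, 0, 0.4], [0.1, -1, 0, 0, 0, 0, 0.4], [0.1, -1, 0, 0, 0, 0, 0.4], [0, -1, 0, 0, 0, 0, 0.4], [0, -1, 0, 0, 0, 0, 0.4]])

```text
t: 2.55
tool_pos: [0.4609, -0.1822, 0.3071]
tool_rot: [3.124, -0.33, -0.001]
contact_force: [0.8, 0.4, -0.1]
opening: 0.0597
grip_force: 0.0
```

Call:
jog_arm(plan=[[0, -1, 0, 0, 0, 0, 0.4], [0, -1, 0, 0, 0, 0, 0.4], [0, -0.6, 0, 0, 0, 0, 0.4], [0, 0, 0, 0, 0, 0, 0.4], [0, 0, 0, 0, 0, 0, 0.4]])

```text
t: 3.05
tool_pos: [0.4722, -0.1321, 0.3072]
tool_rot: [3.124, -0.329, -0.0]
contact_force: [1.2, 0.8, 0.9]
opening: 0.0598
grip_force: 0.0
```

```bash
cat > w.py <<'E'
from h import *
import sys
def rect(P):
    (cx,cy),(w,h),a=cv2.minAreaRect((P[:,:2]*1000).astype(np.float32)); return np.round([cx,cy,w,h,a],1)
def go(fn,name="wrist"):
    o=ctrl.get_obs(); im,dep,c=shot(name,fn); Rm=R.from_rotvec(o["tool_rot"]).as_matrix()
    print(round(o["t"],2),o["tool_pos"].round(4),"yaw",np.degrees(np.arctan2(Rm[1,0],Rm[0,0])).round(2),"tilt",np.degrees(np.arcsin(Rm[2,0])).round(1),"F",o["contact_force"].round(2),o["opening"].round(3))
    P=cloud(dep,c); z=P[...,2]; hsv=cv2.cvtColor(im,cv2.COLOR_RGB2HSV).astype(int)
    def comp(nm,m,mn):
        nl,L,st,ce=cv2.connectedComponentsWithStats(m.astype(np.uint8))
        for i in range(1,nl):
            if st[i,4]>mn: q=P[L==i]; print(nm,st[i],ce[i].round(),np.median(q,0).round(3),rect(q))
    ok=(dep>0)&(abs(P[...,0]-.58)<.28)
    comp("white",ok&(hsv[...,1]<60)&(hsv[...,2]>150)&(abs(z-.079)<.008),300)
    comp("shelf",ok&(abs(z-.141)<.006),600)
    for nm,lo,hi in(("blue",110,130),("green",45,80),("orange",5,18)):
        comp(nm,ok&(hsv[...,0]>=lo)&(hsv[...,0]<=hi)&(hsv[...,1]>180)&(z>.082),40)
if __name__=="__main__": go(sys.argv[1],*sys.argv[2:])
E
python3 w.py pics/w2.png
```

```text
Traceback (most recent call last):
  File "w.py", line 18, in <module>
    if __name__=="__main__": go(sys.argv[1],*sys.argv[2:])
                             ~~^^^^^^^^^^^^^^^^^^^^^^^^^^^
  File "w.py", line 7, in go
    print(round(o["t"],2),o["tool_pos"].round(4),"yaw",np.degrees(np.arctan2(Rm[1,0],Rm[0,0])).round(2),"tilt",np.degrees(np.arcsin(Rm[2,0])).round(1),"F",o["contact_force"].round(2),o["opening"].round(3))
                                                                                                                                                                                       ^^^^^^^^^^^^^^^^^^
AttributeError: 'float' object has no attribute 'round'
```

View pics/w2.png

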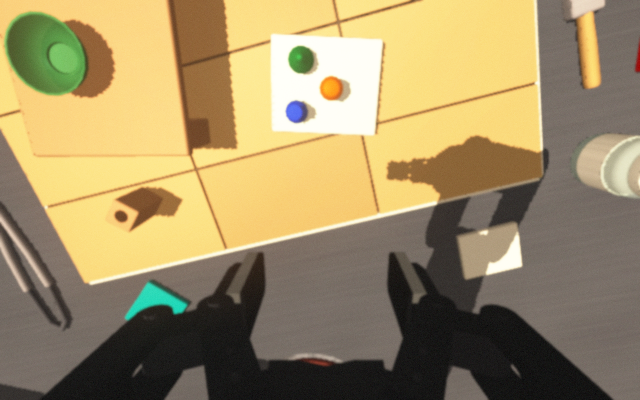

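The wrist image shows the batt with corners near (272,35), (383,40), (376,135), (272,131). The shelf's front-left corner is at (190,155). Its front edge runs up to (172,0), and its left edge lies along row 155.

```bash
sed -i 's/,o\["opening"\].round(3)/,round(float(o["opening"]),3)/' w.py
cat > s.py <<'E'
from h import *
d=np.load("pics/w2.npz"); c=(d["K"],float(d["k1"]),d["T"]); P=cloud(d["dep"],c); z=P[...,2]; im=d["im"]
hsv=cv2.cvtColor(im,cv2.COLOR_RGB2HSV).astype(int)
m=(d["dep"]>0)&(hsv[...,1]<60)&(hsv[...,2]>150)&(abs(z-.079)<.008)
nl,L,st,_=cv2.connectedComponentsWithStats(m.astype(np.uint8)); i=1+st[1:,4].argmax()
cn=max(cv2.findContours((L==i).astype(np.uint8),0,1)[0],key=len); W=onplane(cn.reshape(-1,2),c,.079)
(cx,cy),s,a=cv2.minAreaRect((W[:,:2]*1000).astype(np.float32)); print("batt",cx,cy,s,a, "z",np.median(z[L==i]))
# shelf mask by depth height, front edge rows 5..140, left edge cols 45..170
sh=(abs(z-.141)<.012)&(d["dep"]>0)
fe=[];le=[]
for r in range(5,145,3):
    k=np.where(sh[r,:260])[0]; fe.append((k.max(),r))
for u in range(45,175,3):
    k=np.where(sh[:175,u])[0]; le.append((u,k.max()))
F=onplane(fe,c,.141)[:,:2]*1000; E=onplane(le,c,.141)[:,:2]*1000
print("shelf z",np.median(z[sh&(np.arange(640)<190)]))
for nm,q in(("front",F),("left",E)):
    vx,vy,x0,y0=cv2.fitLine(q.astype(np.float32),cv2.DIST_HUBER,0,.01,.01).ravel(); print(nm,(vx,vy),(x0,y0),np.degrees(np.arctan2(vy,vx)), q[[0,-1]].round(1).tolist())
E
python3 s.py
```

```text
batt 565.5521240234375 -150.20504760742188 (128.79635620117188, 108.84626770019531) 75.54914093017578 z 0.07858042358759887
shelf z 0.14055029192104163
front (np.float32(0.9788496), np.float32(-0.20458128)) (np.float32(602.56384), np.float32(-11.816545)) -11.804988 [[663.3, -24.5], [536.7, 2.1]]
left (np.float32(0.20717524), np.float32(0.97830385)) (np.float32(544.41797), np.float32(100.59596)) 78.04313 [[557.0, 160.2], [528.3, 24.3]]
```

Call:
jog_arm(plan=[[0, 0, 0, 0, 0.167, 0, 0.4], [0, 0, 0, 0, 0.167, 0, 0.4], [-0.26, 0, 0.97, 0, 0, 0, 0.4], [-0.26, 0, 0.97, 0, 0, 0, 0.4], [-0.26, 0, 0.97, 0, 0, 0, 0.4], [-0.26, 0, 0.97, 0, 0, 0, 0.4], [-0.26, 0, 0.97, 0, 0, 0, 0.4], [-0.26, 0, 0.97, 0, 0, 0, 0.4]])

```text
t: 3.9
tool_pos: [0.4722, -0.1326, 0.186]
tool_rot: [3.07, -0.325, 0.405]
contact_force: [-0.6, -1.0, 0.0]
opening: 0.0602
grip_force: 0.0
```

Call:
jog_arm(plan=[[-0.26, 0, 0.97, 0, 0, 0, 0.4], [-0.26, 0, 0.97, 0, 0, 0, 0.4], [-0.26, 0, 0.97, 0, 0, 0, 0.4], [-0.26, 0, 0.97, 0, 0, 0, 0.4], [0, 0, 0, 0, 0, 0, 0.4], [0, 0, 0, 0, 0, 0, 0.4]])

```text
t: 4.5
tool_pos: [0.4724, -0.1322, 0.1066]
tool_rot: [3.071, -0.324, 0.404]
contact_force: [0.1, 0.6, 0.7]
opening: 0.0596
grip_force: 0.0
```

Run:
```python
from h import *
import w
w.go("pics/w3.png")
d=np.load("pics/w2.npz"); K,k1=d["K"],float(d["k1"])
T=np.array(ctrl.camera_info("wrist")["T_tool_cam"])
P=cloud(d["dep"],(K,k1,T))*1000
m=(d["dep"]>0)&(P[...,2]>-60)&(P[...,2]<30)&(abs(P[...,1])<60)&(abs(P[...,0])<30)
q=P[m]; 
for s in(-1,1):
    a=q[q[:,1]*s>0]; print(s,len(a),a.min(0).round(1),a.max(0).round(1),np.percentile(a,[1,99],axis=0).round(1).tolist())
```

```text
4.5 [ 0.4724 -0.1322  0.1066] yaw -12.06 tilt 15.0 F [0.07 0.58 0.72] 0.06
white [  228     6   193   168 22628] [330.  91.] [ 0.566 -0.158  0.079] [ 565.8 -150.3  128.1  108.4   75.6]
shelf [   0    0   37  203 6455] [ 16. 105.] [0.57  0.003 0.14 ] [573.7   2.7  16.9 101.5  74.3]
blue [254 108  24  28 248] [266. 120.] [ 0.545 -0.113  0.117] [ 544.5 -112.1   14.4   13.1   17.7]
orange [ 314   59   43   51 1620] [335.  83.] [ 0.558 -0.156  0.112] [ 560.4 -156.3   24.9   24.9   16.1]
-1 794 [-12.5 -43.9 -60. ] [ 11.3 -30.  -40.2] [[-10.8, -43.6, -59.8], [11.1, -30.1, -41.5]]
1 798 [-12.   29.1 -59.9] [ 11.4  43.7 -40.5] [[-11.1, 29.2, -59.8], [11.1, 42.5, -41.5]]
```

The wrist depth puts the fingertips well behind the nominal TCP. I'll check the real tip height with the side camera.

Run:
```python
from h import *
print(ctrl.camera_info("wrist")["camera_matrix"],ctrl.camera_info("wrist")["k1"])
o=ctrl.get_obs(); Rm=R.from_rotvec(o["tool_rot"]).as_matrix()
for n in("side","scene"):
    im,dep,c=shot(n,f"pics/{n}1.png"); P=cloud(dep,c); Q=((P-o["tool_pos"])@Rm)*1000
    m=(dep>0)&(abs(Q[...,0])<25)&(abs(Q[...,1])<60)&(Q[...,2]>-90)&(Q[...,2]<15)&(P[...,2]>.072)
    q=Q[m]; print(n,len(q),np.percentile(q,[1,99],axis=0).round(1).tolist(),q[:,2].max())
    h=np.histogram(q[:,2],np.arange(-90,20,10)); print(h[0])
    K,k1,T=c; p=(o["tool_pos"]-T[:3,3])@T[:3,:3]; u=K[:2,:2]@(p[:2]/p[2])+K[:2,2]; print("TCP px",u)
    u=u.astype(int); a=im[max(0,u[1]-75):u[1]+25,u[0]-65:u[0]+65,::-1].copy()
    cv2.circle(a,(65,min(75,u[1])),1,(255,0,255),-1); globals()[n]=cv2.resize(a,(520,400),interpolation=2)
cv2.imwrite("pics/tip.png",cv2.resize(np.hstack([side,scene]),(800,308)))
```

```text
[[317.41184541   0.         325.91614759]
 [  0.         317.41184541 202.83722593]
 [  0.           0.           1.        ]] 0.005068605689418143
side 93 [[-12.1, -31.9, -87.0], [9.9, 59.0, -41.7]] -40.992059689451885
[ 7 12 26 31 17  0  0  0  0  0]
TCP px [302.26308803 208.76502645]
scene 199 [[-10.6, -55.0, -89.9], [17.7, 53.8, -41.8]] -40.43606114222972
[52 38 39 43 27  0  0  0  0  0]
TCP px [311.89991769 205.99340138]
```

View pics/tip.png

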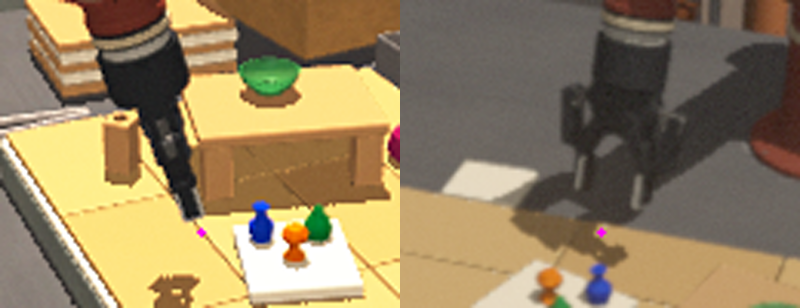

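All three cameras agree that the real fingertips lie 41 mm behind the nominal TCP, at tool z = -41 and x = ±11. The tips are at (195,215) in the left panel, and the nominal TCP (magenta) is well below them. I'll allow for this by taking the TCP to z ≈ 0.030, so the tips end about 3 mm above the floor, and lower with checks.

Call:
jog_arm(plan=[[-0.26, 0, 0.97, 0, 0, 0, 0.4], [-0.26, 0, 0.97, 0, 0, 0, 0.4], [-0.26, 0, 0.97, 0, 0, 0, 0.4], [-0.13, 0, 0.48, 0, 0, 0, 0.4], [0, 0, 0, 0, 0, 0, 0.4], [0, 0, 0, 0, 0, 0, 0.4]])

```text
t: 5.25
tool_pos: [0.4733, -0.132, 0.0374]
tool_rot: [3.07, -0.323, 0.407]
contact_force: [0.1, -0.2, 0.5]
opening: 0.0599
grip_force: 0.0
```

```bash
cat > tip.py <<'E'
from h import *
import sys
o=ctrl.get_obs(); Rm=R.from_rotvec(o["tool_rot"]).as_matrix()
print(round(o["t"],2),o["tool_pos"].round(4),"F",o["contact_force"].round(2))
for n in sys.argv[2:]:
    im,dep,c=shot(n,f"pics/{n}{sys.argv[1]}.png"); P=cloud(dep,c); Q=((P-o["tool_pos"])@Rm)*1000
    hsv=cv2.cvtColor(im,cv2.COLOR_RGB2HSV).astype(int)
    m=(dep>0)&(abs(Q[...,0])<20)&(abs(Q[...,1])<55)&(Q[...,2]>-90)&(Q[...,2]<0)&(hsv[...,2]<110)&(hsv[...,1]<90)&(P[...,2]>.06)
    q=Q[m]; print(n,len(q),q[:,2].max(),"lowest z",P[m][:,2].min(), np.percentile(q,[1,99],axis=0).round(1).tolist())
E
python3 tip.py 2 side scene
```

```text
5.25 [ 0.4733 -0.132   0.0374] F [ 0.06 -0.24  0.54]
side 52 -41.38272867150624 lowest z 0.07688075563447927 [[-10.5, -33.5, -83.1], [7.8, 48.8, -44.1]]
scene 119 -42.43184458731711 lowest z 0.07676561146615768 [[-10.9, -46.8, -89.8], [18.2, 51.0, -43.1]]
```

Call:
jog_arm(plan=[[-0.05, 0, 0.18, 0, 0, 0, 0.4], [-0.045, 0, 0.17, 0, 0, 0, 0.4], [0.29, 0, 0.078, 0, 0, 0, 0.4], [0.29, 0, 0.078, 0, 0, 0, 0.4], [0.29, 0, 0.078, 0, 0, 0, 0.4], [0.29, 0, 0.078, 0, 0, 0, 0.4], [0.24, 0, 0.065, 0, 0, 0, 0.4], [0, 0, 0, 0, 0, 0, 0.4]])

```text
t: 6.15
tool_pos: [0.5017, -0.1378, 0.0292]
tool_rot: [3.071, -0.323, 0.406]
contact_force: [0.9, 0.3, 1.0]
opening: 0.0603
grip_force: 0.0
```

```bash
python3 w.py pics/w4.png; python3 tip.py 3 side
```

```text
6.15 [ 0.5017 -0.1378  0.0292] yaw -11.99 tilt 15.0 F [0.87 0.28 0.97] 0.06
white [  179     0   295   231 47062] [338. 116.] [ 0.561 -0.16   0.079] [ 562.7 -149.3  128.1  102.1   75.8]
shelf [ 200  328   59   42 1775] [227. 349.] [ 0.494 -0.11   0.142] [ 494.  -109.8   18.3    5.7   78.6]
shelf [ 393  329   60   39 1758] [424. 348.] [ 0.483 -0.159  0.142] [ 483.7 -159.4   18.2    5.    77.1]
shelf [  54  346   90   54 2745] [106. 373.] [ 0.495 -0.079  0.141] [493.7 -78.3  17.1  12.5  44.9]
shelf [ 510  346   88   54 2709] [546. 372.] [ 0.471 -0.188  0.141] [ 467.9 -190.2   14.9   14.2   84.5]
shelf [ 261  360  131   36 3565] [326. 376.] [ 0.482 -0.133  0.143] [ 481.9 -133.4   34.1    3.7   78.1]
blue [ 196  138   50   59 1916] [222. 163.] [ 0.544 -0.111  0.117] [ 543.3 -109.8   15.9   20.    39.7]
orange [ 306   55   74   80 4426] [343.  94.] [ 0.559 -0.155  0.112] [ 560.7 -156.2   26.1   25.7   79.5]
6.2 [ 0.5012 -0.1376  0.029 ] F [-0.95 -0.01  0.36]
side 48 -42.104492901291465 lowest z 0.06783179681391782 [[-11.6, -27.6, -89.8], [5.2, 46.9, -42.5]]
```

Call:
jog_arm(plan=[[0.164, 0, 0.044, 0, 0, 0, 0.4], [0.164, 0, 0.044, 0, 0, 0, 0.4], [0.145, 0, 0.039, 0, 0, 0, 0.4], [0.145, 0, 0.039, 0, 0, 0, 0.4], [0.145, 0, 0.039, 0, 0, 0, 0.4], [0.145, 0, 0.039, 0, 0, 0, 0.4], [0.145, 0, 0.039, 0, 0, 0, 0.4], [0.145, 0, 0.039, 0, 0, 0, 0.4]])

```text
t: 7.05
tool_pos: [0.524, -0.1426, 0.0286]
tool_rot: [3.072, -0.322, 0.399]
contact_force: [-7.5, 0.3, 5.7]
opening: 0.0599
grip_force: 4.0
```

```bash
python3 w.py pics/w5.png | grep -v shelf
```

```text
7.05 [ 0.524  -0.1426  0.0286] yaw -11.98 tilt 14.8 F [-7.48  0.3   5.69] 0.06
white [  173     7   292   244 51861] [332. 128.] [ 0.579 -0.161  0.079] [ 577.2 -150.2  128.3  107.8   78.2]
blue [ 193  174   49   56 1924] [219. 202.] [ 0.554 -0.112  0.117] [ 553.1 -111.7   16.    19.8   61.2]
green [220  20  14  13  91] [227.  26.] [ 0.61  -0.128  0.115] [ 610.1 -127.6    4.8    4.2   49.5]
orange [ 300   87   74   74 4246] [337. 124.] [ 0.572 -0.156  0.112] [ 572.8 -156.6   25.8   25.7   48.4]
```

Call:
jog_arm(plan=[[0.145, 0, 0.035, 0, 0, 0, 0.4], [0.145, 0, 0.035, 0, 0, 0, 0.4], [0.145, 0, 0.035, 0, 0, 0, 0.4], [0.145, 0, 0.039, 0, 0, 0, 0.4], [0.145, 0, 0.039, 0, 0, 0, 0.4], [0.145, 0, 0.039, 0, 0, 0, 0.4], [0.12, 0, 0.03, 0, 0, 0, 0.4], [0, 0, 0, 0, 0, 0, 0.4]])

```text
t: 7.9
tool_pos: [0.5443, -0.1467, 0.0286]
tool_rot: [3.072, -0.322, 0.401]
contact_force: [-3.5, 1.3, 2.6]
opening: 0.0596
grip_force: 2.2
```

```bash
python3 w.py pics/w6.png | grep -v shelf
```

```text
7.9 [ 0.5443 -0.1467  0.0286] yaw -11.98 tilt 14.9 F [-3.52  1.3   2.62] 0.06
white [  173     7   292   244 51861] [332. 128.] [ 0.599 -0.165  0.079] [ 597.6 -154.1  128.2  108.    78.2]
blue [ 193  172   50   58 1907] [218. 202.] [ 0.575 -0.117  0.117] [ 573.7 -115.8   16.1   20.7   61.5]
green [222  20  12  15  88] [227.  27.] [ 0.63  -0.132  0.115] [ 629.6 -131.7    4.1    4.1   17.9]
orange [ 300   87   74   74 4246] [337. 124.] [ 0.592 -0.16   0.112] [ 593.2 -160.9   25.9   25.8   54.3]
```

The batt is now aligned at 78.2°, with its centre at lateral -616.5 against the target -617. Next I back off, rise, turn 90° and go behind the rear edge.

Call:
jog_arm(plan=[[-0.4, 0, -0.11, 0, 0, 0, 0.4], [-0.97, 0, -0.26, 0, 0, 0, 0.4], [-0.6, 0, -0.16, 0, 0, 0, 0.4], [0.26, 0, -0.97, 0, 0, 0, 0.4], [0.26, 0, -0.97, 0, 0, 0, 0.4], [0.26, 0, -0.97, 0, 0, 0, 0.4], [0.26, 0, -0.97, 0, 0, 0, 0.4], [0.26, 0, -0.97, 0, 0, 0, 0.4]])

```text
t: 8.75
tool_pos: [0.5052, -0.1385, 0.1307]
tool_rot: [3.07, -0.323, 0.407]
contact_force: [0.2, 0.4, 0.2]
opening: 0.0598
grip_force: 0.0
```

Call:
jog_arm(plan=[[0.26, 0, -0.97, 0, 0, 0, 0.4], [0, 0, 0, 0, -0.167, 0, 0.4], [0, 0, 0, 0, -0.166, 0, 0.4], [0, 0, 0, 0, 0, -0.18, 0.4], [0, 0, 0, 0, 0, -0.18, 0.4], [0, 0, 0, 0, 0, -0.18, 0.4], [0, 0, 0, 0, 0, -0.18, 0.4], [0, 0, 0, 0, 0, -0.18, 0.4]])

```text
t: 9.55
tool_pos: [0.5053, -0.1386, 0.1498]
tool_rot: [3.042, 0.782, 0.003]
contact_force: [-0.6, 0.4, -0.4]
opening: 0.0598
grip_force: 0.0
```

Call:
jog_arm(plan=[[0, 0, 0, 0, 0, -0.18, 0.4], [0, 0, 0, 0, 0, -0.18, 0.4], [0, 0, 0, 0, 0, -0.18, 0.4], [0, 0, 0, 0, 0, -0.18, 0.4], [0, 0, 0, 0, 0, -0.18, 0.4], [0, 0, 0, 0, 0, -0.18, 0.4], [0, 0, 0, 0, 0, 0, 0.4]])

```text
t: 10.25
tool_pos: [0.5052, -0.1385, 0.1498]
tool_rot: [2.456, 1.957, 0.002]
contact_force: [-0.5, -0.3, -1.0]
opening: 0.0601
grip_force: 0.0
```

Call:
jog_arm(plan=[[-1, 0.94, 0, 0, 0, -0.022, 0.4], [-1, 0.94, 0, 0, 0, 0, 0.4], [-1, 0.94, 0, 0, 0, 0, 0.4], [-1, 0.94, 0, 0, 0, 0, 0.4], [-1, 0.94, 0, 0, 0, 0, 0.4], [0, 0, 0, 0, 0.167, 0, 0.4], [0, 0, 0, 0, 0.166, 0, 0.4], [0, 0, 0, 0, 0, 0, 0.4]])

```text
t: 11.05
tool_pos: [0.5751, -0.259, 0.1486]
tool_rot: [-2.307, -1.856, -0.303]
contact_force: [-0.1, 0.5, 0.0]
opening: 0.06
grip_force: 0.0
```

```bash
python3 w.py pics/w7.png
```

```text
11.05 [ 0.5751 -0.259   0.1486] yaw 77.64 tilt 15.0 F [-0.06  0.46  0.02] 0.06
white [  260    12   133   160 15443] [327.  99.] [ 0.601 -0.165  0.079] [ 597.7 -153.7  128.4  107.5   78.1]
blue [273  17  28  25 430] [284.  29.] [ 0.576 -0.117  0.116] [ 575.8 -116.3   18.5   15.    32.7]
green [352  31  25  11 131] [364.  35.] [ 0.63  -0.132  0.113] [ 630.7 -130.8    8.7   18.1   64.6]
green [611 393  22   7  79] [620. 397.] [ 0.765 -0.433  0.105] [ 765.4 -432.4    2.8   12.5   83.2]
orange [ 306   73   34   41 1032] [323.  92.] [ 0.593 -0.164  0.112] [ 593.4 -161.5   25.3   23.9   77.7]
```

View pics/w7.png

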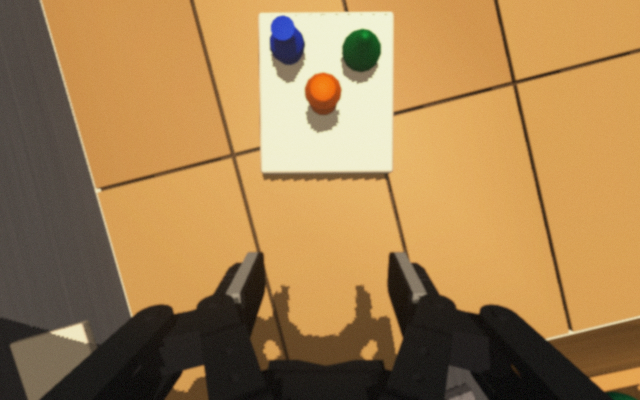

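Call:
jog_arm(plan=[[-0.26, 0, 0.966, 0, 0, 0, 0.4], [-0.26, 0, 0.966, 0, 0, 0, 0.4], [-0.26, 0, 0.966, 0, 0, 0, 0.4], [-0.26, 0, 0.966, 0, 0, 0, 0.4], [-0.26, 0, 0.966, 0, 0, 0, 0.4], [-0.2, 0, 0.75, -0.003, 0, -0.01, 0.4], [0, 0, 0, 0, 0, 0, 0.4]])

```text
t: 11.8
tool_pos: [0.5746, -0.254, 0.0316]
tool_rot: [-2.292, -1.874, -0.304]
contact_force: [0.1, 0.6, 0.0]
opening: 0.0597
grip_force: 0.0
```

Call:
jog_arm(plan=[[-0.04, 0, 0.15, 0, 0, 0, 0.4], [0.48, 0, 0.13, 0, 0, 0, 0.4], [0.48, 0, 0.13, 0, 0, 0, 0.4], [0.48, 0, 0.13, 0, 0, 0, 0.4], [0.19, 0, 0.052, 0, 0, 0, 0.4], [0, 0, 0, 0, 0, 0, 0.4]])

```text
t: 12.4
tool_pos: [0.5832, -0.2222, 0.0314]
tool_rot: [-2.294, -1.878, -0.307]
contact_force: [0.3, 0.2, 0.5]
opening: 0.06
grip_force: 0.0
```

```bash
python3 w.py pics/w8.png |grep -v shelf; python3 tip.py 4 side
```

```text
12.4 [ 0.5832 -0.2222  0.0314] yaw 78.64 tilt 15.0 F [0.31 0.18 0.5 ] 0.06
white [  210     0   240   239 39490] [329. 138.] [ 0.596 -0.176  0.079] [ 595.7 -163.6  107.5  107.3   78.3]
blue [270   0  16  19 196] [277.   7.] [ 0.583 -0.122  0.099] [ 583.5 -122.2    8.4    4.2   66.1]
green [ 363    0   70   54 2638] [401.  21.] [ 0.627 -0.139  0.102] [ 627.8 -137.3   17.    27.7   70.4]
orange [ 288   60   72   78 4194] [323.  97.] [ 0.593 -0.163  0.112] [ 593.6 -161.3   25.9   25.8   78.9]
12.45 [ 0.5831 -0.2227  0.0313] F [-0.12 -0.83 -1.17]
side 96 -33.56753216153621 lowest z 0.06632639382862748 [[-15.1, -48.3, -90.0], [9.4, 49.6, -44.1]]
```

Call:
jog_arm(plan=[[0.145, 0, 0.039, 0, 0, 0.01, 0.4], [0.145, 0, 0.041, 0, 0, 0, 0.4], [0.193, 0, 0.053, 0, 0, 0, 0.4], [0.193, 0, 0.053, 0, 0, 0, 0.4], [0.193, 0, 0.053, 0, 0, 0, 0.4], [0.193, 0, 0.053, 0, 0, 0, 0.4], [0.193, 0, 0.053, 0, 0, 0, 0.4], [0.193, 0, 0.053, 0, 0, 0, 0.4]])

```text
t: 13.3
tool_pos: [0.5893, -0.1935, 0.031]
tool_rot: [-2.302, -1.867, -0.306]
contact_force: [-0.9, -4.1, 0.3]
opening: 0.0596
grip_force: 2.2
```

Call:
jog_arm(plan=[[0.193, 0, 0.053, 0, 0, 0, 0.4], [0.193, 0, 0.053, 0, 0, 0, 0.4], [0.193, 0, 0.053, 0, 0, 0, 0.4], [0.193, 0, 0.053, 0, 0, 0, 0.4], [0.193, 0, 0.053, 0, 0, 0, 0.4], [0.193, 0, 0.053, 0, 0, 0, 0.4], [0.193, 0, 0.053, 0, 0, 0, 0.4], [0.193, 0, 0.053, 0, 0, 0, 0.4]])

```text
t: 14.1
tool_pos: [0.596, -0.1623, 0.031]
tool_rot: [-2.303, -1.867, -0.306]
contact_force: [-1.5, -5.0, 2.3]
opening: 0.0599
grip_force: 2.6
```

```bash
python3 w.py pics/w9.png |grep -v shelf; python3 w.py pics/sc9.png scene; python3 w.py pics/sd9.png side
```

```text
14.1 [ 0.596  -0.1623  0.031 ] yaw 78.11 tilt 15.0 F [-1.52 -4.98  2.26] 0.06
white [  207     0   241   249 40904] [328. 145.] [ 0.609 -0.119  0.079] [ 607.7 -106.7  111.3  107.6   78.1]
blue [220   0  30  19 136] [230.   4.] [ 0.582 -0.068  0.116] [581.3 -64.4   5.1  17.5  44.4]
blue [263   0  21  29 340] [275.  11.] [ 0.596 -0.064  0.099] [595.6 -64.1  11.6   6.   65.6]
green [ 361    0   70   62 2933] [400.  25.] [ 0.639 -0.082  0.104] [639.9 -80.8  19.3  27.4  67.8]
orange [ 286   73   72   75 4125] [321. 110.] [ 0.605 -0.107  0.112] [ 605.3 -105.9   25.9   25.5   41.5]
14.15 [ 0.5961 -0.1616  0.031 ] yaw 78.12 tilt 15.0 F [-0.34 -3.76  2.02] 0.06
white [278 226  50  32 594] [300. 241.] [ 0.627 -0.116  0.078] [ 612.4 -103.1  129.8  112.9   79.2]
shelf [ 313  216   90   59 2545] [357. 245.] [0.671 0.067 0.14 ] [646.1  71.2 172.  217.   78.1]
shelf [509 307 131  28 772] [575. 321.] [0.759 0.602 0.141] [758.6 603.3  43.4 275.5   8.6]
orange [302 229   6  11  46] [304. 233.] [ 0.614 -0.101  0.108] [ 613.7 -101.3   18.5   14.8   23.2]
orange [620 353  19   7  44] [629. 355.] [0.857 0
[... 722 characters left out ...]
 [224  45  40  38 189] [245.  64.] [ 0.34  -0.124  0.53 ] [ 333.5 -119.    46.5   94.3   52.2]
orange [259  70  24  20  94] [270.  81.] [ 0.391 -0.152  0.492] [ 393.7 -147.3   39.9   54.1   85.9]
orange [279  89  30  25 137] [292. 100.] [ 0.436 -0.182  0.454] [ 438.9 -183.9   38.3   69.2   57.8]
orange [310 110  12  12  55] [316. 114.] [ 0.488 -0.202  0.417] [ 494.1 -191.    71.5   22.3   56.7]
orange [312 125  18   9  43] [320. 129.] [ 0.481 -0.253  0.394] [ 480.2 -253.4   15.3   40.6   56.8]
orange [331 126  21  18  98] [344. 135.] [ 0.543 -0.263  0.372] [ 547.8 -239.9  108.6   49.7   57.7]
orange [351 134  12  13  51] [357. 141.] [ 0.565 -0.29   0.362] [ 567.6 -281.    60.2   18.2   49.1]
```

Call:
jog_arm(plan=[[0.193, 0, 0.053, 0, 0, 0, 0.4], [0.193, 0, 0.053, 0, 0, 0, 0.4], [0.193, 0, 0.053, 0, 0, 0, 0.4], [0.193, 0, 0.053, 0, 0, 0, 0.4], [0.193, 0, 0.053, 0, 0, 0, 0.4], [0.193, 0, 0.053, 0, 0, 0, 0.4], [0.193, 0, 0.053, 0, 0, 0, 0.4], [0.193, 0, 0.053, 0, 0, 0, 0.4]])

```text
t: 15.05
tool_pos: [0.6026, -0.1317, 0.0309]
tool_rot: [-2.303, -1.867, -0.305]
contact_force: [-0.5, -6.8, 2.4]
opening: 0.0599
grip_force: 3.0
```

Call:
jog_arm(plan=[[0.193, 0, 0.053, 0, 0, 0, 0.4], [0.193, 0, 0.053, 0, 0, 0, 0.4], [0.193, 0, 0.053, 0, 0, 0, 0.4], [0.193, 0, 0.053, 0, 0, 0, 0.4], [0.193, 0, 0.053, 0, 0, 0, 0.4], [0.193, 0, 0.053, 0, 0, 0, 0.4], [0.193, 0, 0.053, 0, 0, 0, 0.4], [0.193, 0, 0.053, 0, 0, 0, 0.4]])

```text
t: 15.85
tool_pos: [0.6094, -0.1005, 0.0309]
tool_rot: [-2.304, -1.868, -0.305]
contact_force: [-2.3, -6.1, 4.1]
opening: 0.0597
grip_force: 3.2
```

```bash
python3 w.py pics/w10.png
cat > e.py <<'E'
from h import *
import sys
d=np.load(sys.argv[1]); P=cloud(d["dep"],(d["K"],float(d["k1"]),d["T"])); ok=d["dep"]>0
ex=np.array([.206,.9786]); ey=np.array([-.9786,.206]); A=P[...,:2]@ex*1000; B=P[...,:2]@ey*1000; z=P[...,2]*1000
hsv=cv2.cvtColor(d["im"],cv2.COLOR_RGB2HSV).astype(int)
m=ok&(abs(z-141)<5)&(hsv[...,2]>100)&(hsv[...,1]>60)&(abs(B+617)<60)
for b in range(-660,-570,15):
    k=m&(abs(B-b)<6); print(b,"shelf front",np.percentile(A[k],[0.5,2]).round(1) if k.sum()>20 else None, end="; ")
    k=ok&(hsv[...,1]<70)&(hsv[...,2]>120)&(abs(z-79)<5)&(abs(B-b)<6); print("batt rear",np.percentile(A[k],[.5,2]).round(1) if k.sum()>20 else None)
g=ok&(hsv[...,2]<90)&(np.arange(400)[:,None]>230)
t=ctrl.get_obs()["tool_pos"]; at=t[:2]@ex*1000; print("TCP along",at,"lat",t[:2]@ey*1000)
for lo in range(60,220,20):
    k=g&(z>lo)&(z<lo+20); print(lo,k.sum(),(np.percentile(A[k],99.5)-at).round(1) if k.sum()>20 else None)
E
python3 e.py pics/w10.npz
```

```text
15.85 [ 0.6094 -0.1005  0.0309] yaw 78.1 tilt 14.9 F [-2.33 -6.07  4.06] 0.06
white [  208   105   239   145 28906] [328. 183.] [ 0.616 -0.072  0.079] [616.1 -67.8  65.  108.1  78. ]
shelf [ 200  324   56   39 1551] [227. 345.] [ 0.581 -0.106  0.142] [ 580.3 -106.4    4.7   17.3   81. ]
shelf [ 396  324   57   38 1516] [425. 344.] [ 0.631 -0.117  0.142] [ 631.3 -117.3    5.1   17.4   75.5]
shelf [ 506  340   86   60 2540] [540. 367.] [ 0.659 -0.129  0.142] [ 658.8 -130.1   16.9   11.9   24.5]
shelf [  60  343   87   57 2585] [110. 368.] [ 0.551 -0.105  0.142] [ 549.8 -107.3   11.8   17.3   41.4]
shelf [ 261  360  131   28 2773] [326. 373.] [ 0.604 -0.119  0.143] [ 604.5 -118.9    3.7   34.3   78.9]
blue [ 220    0   66   46 2306] [252.  19.] [ 0.601 -0.005  0.101] [600.3  -4.2  15.9  24.5  83.2]
green [ 360    0   71   69 3721] [397.  30.] [ 0.652 -0.021  0.102] [652.8 -19.8  20.6  27.6  65.1]
orange [ 285   72   74   77 4235] [321. 109.] [ 0.618 -0.045  0.112] [618.9 -43.9  26.4  26.5  27. ]
-660 shelf front None; batt rear [28.1 29.2]
-645 shelf front None; batt rear [25.5 28.4]
-630 shelf front None; batt rear [28.1 29.1]
-615 shelf front None; batt rear [28.  28.6]
-600 shelf front None; batt rear [28.1 29. ]
-585 shelf front None; batt rear [25.3 28.2]
TCP along 27.916996195568977 lat -617.0210916994805
60 1543 5.2
80 1744 -2.3
100 2965 -7.9
120 14529 -10.5
140 16504 -11.8
160 57 -13.7
180 0 None
200 0 None
```

View pics/w10.png

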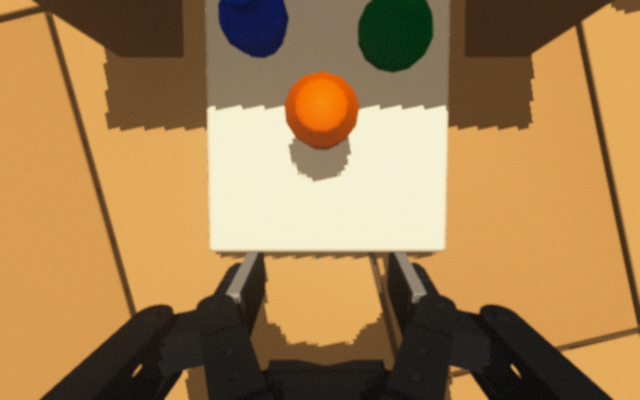

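The wrist image shows the batt (columns 207–448) entering between the props, whose inner bottom corners are at (183,57) and (465,57). All three pieces are upright. I'll use the prop corners to refine the shelf position.

Run:
```python
from h import *
d=np.load("pics/w10.npz"); c=(d["K"],float(d["k1"]),d["T"])
ex=np.array([.206,.9786]); ey=np.array([-.9786,.206])
g=cv2.cvtColor(d["im"],cv2.COLOR_RGB2GRAY).astype(float)
print([int(v) for v in g[45,165:207]]);print([int(v) for v in g[45,445:485]])
print([int(v) for v in g[45:70,150]],[int(v) for v in g[45:70,500]])
for nm,uv,z in(("props",[(183,57),(465,57),(120,57),(530,57)],.064),("batt",[(208.5,249.5),(446,249.5),(207.5,130),(448,130)],.079)):
    W=onplane(uv,c,z)[:,:2]*1000; print(nm,"along",(W@ex).round(1),"lat",(W@ey).round(1))
```

```text
[50, 48, 41, 48, 49, 47, 44, 47, 49, 45, 49, 45, 50, 49, 47, 47, 48, 50, 64, 74, 75, 77, 76, 79, 75, 78, 78, 79, 81, 83, 77, 78, 80, 79, 80, 81, 77, 81, 81, 81, 92, 103]
[120, 118, 117, 106, 94, 80, 74, 70, 71, 71, 72, 70, 72, 70, 75, 73, 71, 71, 71, 65, 53, 46, 45, 45, 47, 48, 46, 46, 46, 47, 44, 44, 50, 49, 48, 45, 48, 50, 47, 45]
[50, 45, 48, 48, 47, 43, 52, 44, 51, 45, 50, 53, 64, 72, 79, 81, 80, 82, 80, 79, 79, 79, 81, 80, 75] [48, 44, 45, 42, 46, 47, 48, 47, 47, 45, 52, 50, 62, 70, 70, 73, 69, 73, 74, 74, 71, 73, 72, 76, 68]
props along [120.1 120.2 120.  120.2] lat [-546.6 -684.7 -516.  -716.6]
batt along [28.1 27.9 82.  82. ] lat [-562.8 -671.2 -563.3 -671.2]
```

Call:
jog_arm(plan=[[0.193, -0.004, 0.053, 0, 0, 0, 0.4], [0.193, -0.004, 0.053, 0, 0, 0, 0.4], [0.193, -0.004, 0.053, 0, 0, 0, 0.4], [0.193, -0.004, 0.053, 0, 0, 0, 0.4], [0.193, -0.004, 0.053, 0, 0, 0, 0.4], [0.193, -0.004, 0.053, 0, 0, 0, 0.4], [0.193, -0.004, 0.053, 0, 0, 0, 0.4], [0.193, -0.004, 0.053, 0, 0, 0, 0.4]])

```text
t: 16.7
tool_pos: [0.6155, -0.0692, 0.0308]
tool_rot: [-2.304, -1.868, -0.305]
contact_force: [-1.0, -7.5, 3.9]
opening: 0.0598
grip_force: 3.5
```

Call:
jog_arm(plan=[[0.193, -0.004, 0.053, 0, 0, 0, 0.4], [0.193, -0.004, 0.053, 0, 0, 0, 0.4], [0.193, -0.004, 0.053, 0, 0, 0, 0.4], [0.193, -0.004, 0.053, 0, 0, 0, 0.4], [0.145, -0.004, 0.04, 0, 0, 0, 0.4], [0, 0, 0, 0, 0, 0, 0.4]])

```text
t: 17.3
tool_pos: [0.6192, -0.05, 0.0308]
tool_rot: [-2.303, -1.868, -0.306]
contact_force: [-0.9, -5.4, 4.3]
opening: 0.0601
grip_force: 2.6
```

```bash
python3 w.py pics/w11.png|head -2; python3 e.py pics/w11.npz; python3 w.py pics/sc11.png scene|grep -E 'white|shelf'
```

```text
17.3 [ 0.6192 -0.05    0.0308] yaw 78.12 tilt 14.9 F [-0.91 -5.38  4.33] 0.06
white [ 210  220  235   30 6488] [328. 236.] [ 0.621 -0.043  0.079] [620.7 -42.8  13.9 108.   78.1]
-660 shelf front [117.7 118.2]; batt rear [78.7 78.9]
-645 shelf front [117.7 118.1]; batt rear [76.2 76.8]
-630 shelf front [117.6 118.1]; batt rear [78.8 79. ]
-615 shelf front [117.5 118. ]; batt rear [78.9 79. ]
-600 shelf front [117.5 118. ]; batt rear [78.8 79. ]
-585 shelf front [117.5 118. ]; batt rear [76.4 76.7]
TCP along 78.61895680556445 lat -616.2826058135284
60 1018 6.1
80 1662 -1.8
100 2899 -7.1
120 14443 -9.8
140 16368 -11.2
160 55 -12.8
180 0 None
200 0 None
shelf [ 313  216   90   60 2559] [357. 246.] [0.671 0.067 0.14 ] [647.3  71.3 173.1 218.   78.3]
shelf [509 308 131  26 768] [575. 321.] [0.758 0.603 0.141] [759.2 604.7  40.4 277.3   9.1]
```

View pics/w11.png

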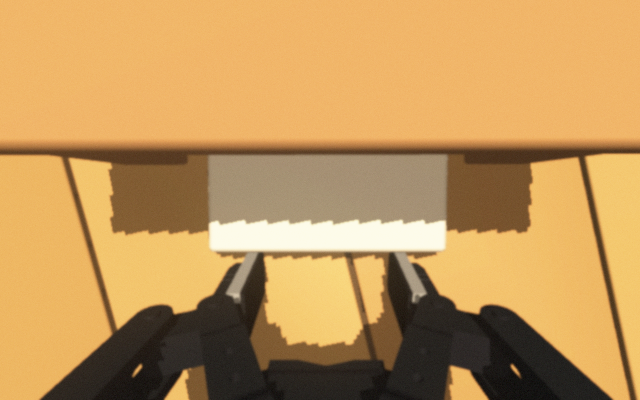

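The shelf's front edge (row 150) is at along 117.7 and the batt's rear (row 249) is at 78.8, so 39 mm is showing. I'll push 14 mm more.

Call:
jog_arm(plan=[[0.169, 0, 0.046, 0, 0, 0, 0.4], [0.169, 0, 0.046, 0, 0, 0, 0.4], [0.169, 0, 0.046, 0, 0, 0, 0.4], [0.12, 0, 0.033, 0, 0, 0, 0.4], [0.048, 0, 0.013, 0, 0, 0, 0.4], [0, 0, 0, 0, 0, 0, 0.4]])

```text
t: 18.0
tool_pos: [0.6221, -0.0367, 0.0308]
tool_rot: [-2.303, -1.868, -0.306]
contact_force: [-1.1, -6.6, 5.5]
opening: 0.0598
grip_force: 3.2
```

```bash
python3 w.py pics/w12.png|head -2; python3 e.py pics/w12.npz|head -7
```

```text
18.0 [ 0.6221 -0.0367  0.0308] yaw 78.12 tilt 14.9 F [-1.06 -6.61  5.53] 0.06
shelf [     0      0    640    203 128816] [319. 101.] [0.63  0.014 0.141] [630.2  13.6  51.9 170.   78.1]
-660 shelf front [117.7 118.6]; batt rear None
-645 shelf front [117.8 118.6]; batt rear [89.6 89.7]
-630 shelf front [117.8 118.6]; batt rear None
-615 shelf front [117.8 118.6]; batt rear None
-600 shelf front [117.8 118.7]; batt rear None
-585 shelf front [117.8 118.7]; batt rear [89.4 89.5]
TCP along 92.18874227417834 lat -616.3255610941552
```

Call:
jog_arm(plan=[[-0.2, 0, -0.053, 0, 0, 0, 0.4], [-0.48, 0, -0.13, 0, 0, 0, 0.4], [-0.96, 0, -0.26, 0, 0, 0, 0.4], [-0.96, 0, -0.26, 0, 0, 0, 0.4], [-0.7, 0, -0.6, 0, 0, 0, 0.4], [-0.5, 0, -0.9, 0, 0, 0, 0.4], [-0.4, 0, -1, 0, 0, 0, 0.4], [-0.4, 0, -1, 0, 0, 0, 0.4]])

```text
t: 18.85
tool_pos: [0.5978, -0.1445, 0.0878]
tool_rot: [-2.301, -1.865, -0.306]
contact_force: [0.6, -1.1, 0.2]
opening: 0.0598
grip_force: 0.0
```

Call:
jog_arm(plan=[[-0.9, 0, -0.6, 0, 0, 0, 0.4], [-0.9, 0, -0.6, 0, 0, 0, 0.4], [-0.9, 0, -0.6, 0, 0, 0, 0.4], [-0.5, 0, -0.3, 0, -0.15, 0, 0.4], [0, 0, 0, 0, -0.15, 0, 0.4], [0, 0, 0, 0, 0, 0, 0.4], [0, 0, 0, 0, 0, 0, 0.4]])

```text
t: 19.55
tool_pos: [0.5831, -0.2144, 0.1113]
tool_rot: [-2.427, -1.97, -0.036]
contact_force: [-0.2, -0.3, -0.1]
opening: 0.0599
grip_force: 0.0
```

```bash
python3 w.py pics/w13.png|head -2; python3 e.py pics/w13.npz|head -7; python3 w.py pics/sd13.png side|grep -E 'white|shelf|blue'; python3 w.py pics/sc13.png scene|grep shelf; python3 -c "
import cv2,numpy as np
a=cv2.imread('pics/sd13.png')[130:230,240:400];b=cv2.imread('pics/sc13.png')[180:305,240:440]
cv2.imwrite('pics/fin.png',np.hstack([cv2.resize(a,(400,250),interpolation=2),cv2.resize(b,(400,250),interpolation=2)]))"
```

```text
19.55 [ 0.5831 -0.2144  0.1113] yaw 78.12 tilt 1.6 F [-0.21 -0.33 -0.07] 0.06
-660 shelf front None; batt rear None
-645 shelf front None; batt rear None
-630 shelf front None; batt rear None
-615 shelf front None; batt rear None
-600 shelf front None; batt rear None
-585 shelf front None; batt rear None
TCP along -90.2907458721674 lat -614.7728414640405
white [ 174   78   76   35 1698] [209.  95.] [0.455 1.355 0.076] [ 462.5 1441.3  324.2  746.3    0. ]
shelf [295 155  42  24 623] [314. 167.] [0.587 0.069 0.139] [605.4  73.1 178.8 149.4  71.5]
shelf [ 313  216   90   59 2561] [357. 246.] [0.672 0.067 0.14 ] [645.3  72.  171.8 218.6  78.5]
shelf [509 308 131  27 749] [574. 321.] [0.758 0.604 0.141] [758.1 603.6  43.1 275.2   9.1]
```

View pics/fin.png

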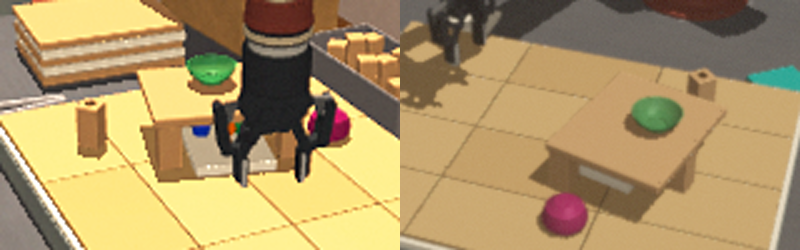

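The side and scene crops show the batt under the shelf with the dish, props and bystanders in place. The arm hides part of the view, so I'll move it aside and check the pieces and the exposed length numerically.

Call:
jog_arm(plan=[[-0.5, 1, -1, 0, 0, 0, 0.4], [-0.5, 1, -1, 0, 0, 0, 0.4], [-0.5, 1, -1, 0, 0, 0, 0.4], [-0.5, 1, -1, 0, 0, 0, 0.4], [-0.5, 1, -1, 0, 0, 0, 0.4], [0, 1, -1, 0, 0, 0, 0.4], [0, 1, -1, 0, 0, 0, 0.4], [0, 0, 0, 0, 0, 0, 0.4]])

```text
t: 20.5
tool_pos: [0.7109, -0.2984, 0.2535]
tool_rot: [-2.434, -1.972, -0.039]
contact_force: [0.2, -0.6, 0.5]
opening: 0.0597
grip_force: 0.0
```

Run:
```python
from h import *
ex=np.array([.206,.9786]); ey=np.array([-.9786,.206])
for n in("side","wrist"):
    im,dep,c=shot(n,f"pics/{n}14.png"); P=cloud(dep,c); z=P[...,2]*1000; A=P[...,:2]@ex*1000; B=P[...,:2]@ey*1000
    hsv=cv2.cvtColor(im,cv2.COLOR_RGB2HSV).astype(int); ok=(dep>0)&(abs(B+617)<75)&(A>60)&(A<260)
    m=ok&(hsv[...,1]<70)&(abs(z-78)<6)&(hsv[...,2]>90)
    if m.sum()>30: print(n,"batt",m.sum(),"along",np.percentile(A[m],[1,99]).round(1),"lat",np.percentile(B[m],[1,99]).round(1))
    for nm,lo,hi in(("blue",105,130),("green",45,85),("orange",5,13)):
        m=ok&(hsv[...,0]>=lo)&(hsv[...,0]<=hi)&(hsv[...,1]>195)&(z>80)&(z<125)
        if m.sum()>5: print(n,nm,m.sum(),"along",np.median(A[m]).round(1),"lat",np.median(B[m]).round(1),"z",z[m].min().round(),z[m].max().round())
    m=(dep>0)&(abs(z-141)<5)&(abs(B+617)<115)&(A>90)&(A<320); print(n,"shelf",m.sum(),np.percentile(A[m],[1,99]).round(1),np.percentile(B[m],[1,99]).round(1))
print(ctrl.get_obs()["t"],ctrl.get_obs()["tool_pos"])
```

```text
side batt 101 along [ 87.  206.4] lat [-666.6 -560.5]
side blue 18 along 178.0 lat -583.2 z 81.0 92.0
side green 17 along 168.6 lat -642.2 z 82.0 98.0
side orange 50 along 140.2 lat -612.1 z 80.0 113.0
side shelf 1122 [113.8 280.4] [-717.2 -511.7]Traceback (most recent call last):
  File "<stdin>", line 11, in <module>
    return _quantile_unchecked(
        a, q, axis, out, overwrite_input, method, keepdims, weights)
    return _ureduce(a,
                    func=_quantile_ureduce_func,
    ...<5 lines>...
                    overwrite_input=overwrite_input,
                    method=method)
    r = func(a, **kwargs)
    result = _quantile(arr,
                       quantiles=q,
    ...<2 lines>...
                       out=out,
                       weights=wgt)
    slices_having_nans = np.isnan(arr[-1, ...])
                                  ~~~^^^^^^^^^
IndexError: index -1 is out of bounds for axis 0 with size 0
```

In the side view the shelf front is at 113.8 and the batt's rear at 87, so about 26 mm shows. The batt is centred to about 1 mm, and the three pieces stand in place. Handing in.

```bash
python3 -c "
from station import ctrl
print(ctrl.finish_job())"
```

```text
the job is handed in; nothing more can be done
None
```

I handed the job in: the batt was only pushed and now sits under the raised shelf, about 26 mm showing in front and about 1 mm off midway between the front props, with all three pieces standing and the shelf, props and bystanders apparently unmoved.

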